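Settle the rocking balance plate

TASK

The balance plate rocks at one corner. With the fingertips press down on the press marks of its corners until you find the one that dips, then press the shim ear at that same corner down fully flat and move clear. Leave the other three shims standing as they are, and do not disturb or pick up the flask, weighing bottle or crucible beside the plate.

Things in the scene. Friction and masses are not known exactly. Their poses are not given: they have to be found in the camera images.
- plate: square aluminium balance plate, 124 x 124 x 12 mm, round bubble level in its middle; origin: centre of its underside, 27 mm above the worktop (top face 39 mm); x, y along its sides, x away from the robot. On a sprung central mount and hidden corner pads: three corners give under 1.5 mm when pressed, one dips about 5 mm at its press mark under about 4 N, stops, and springs back
- corner_1 (a point): press mark on top of the plate's far left corner (a steel disc 23 mm across, 68 mm from the plate's centre along the diagonal, flush with the top); its frame moves with the plate
- corner_2 (a point): press mark on top of the plate's far right corner (a steel disc 23 mm across, 68 mm from the plate's centre along the diagonal, flush with the top); its frame moves with the plate
- corner_3 (a point): press mark on top of the plate's near right corner (a steel disc 23 mm across, 68 mm from the plate's centre along the diagonal, flush with the top); its frame moves with the plate
- corner_4 (a point): press mark on top of the plate's near left corner (a steel disc 23 mm across, 68 mm from the plate's centre along the diagonal, flush with the top); its frame moves with the plate
- ear_1 (a point): press point on top of the ear of the far left corner's shim, a steel tab 26 mm wide, 38 mm long, pointing outward along the diagonal; its hinge pin is at the plate corner, 92 mm from the plate's centre, 21 mm above the worktop. The point is 26 mm out from the pin, about 36 mm above the worktop with the ear up, 23 mm with it flat (level)
- ear_2 (a point): press point on top of the ear of the far right corner's shim, a steel tab 26 mm wide, 38 mm long, pointing outward along the diagonal; its hinge pin is at the plate corner, 92 mm from the plate's centre, 21 mm above the worktop. The point is 26 mm out from the pin, about 36 mm above the worktop with the ear up, 23 mm with it flat (level)
- ear_3 (a point): press point on top of the ear of the near right corner's shim, a steel tab 26 mm wide, 38 mm long, pointing outward along the diagonal; its hinge pin is at the plate corner, 92 mm from the plate's centre, 21 mm above the worktop. The point is 26 mm out from the pin, about 36 mm above the worktop with the ear up, 23 mm with it flat (level)
- ear_4 (a point): press point on top of the ear of the near left corner's shim, a steel tab 26 mm wide, 38 mm long, pointing outward along the diagonal; its hinge pin is at the plate corner, 92 mm from the plate's centre, 21 mm above the worktop. The point is 26 mm out from the pin, about 36 mm above the worktop with the ear up, 23 mm with it flat (level)
- shim_1 (a joint): angle of the shim at the far left corner, rad: 0 to 0.03 as found (ear tilted up about 29 degrees), 0.50 ear fully flat, against a stop. It takes about 8 N down on the ear's press point to turn it, and it stays where it is left. At a supported corner there is no room for it: it would jam at about 0.24 and be spoiled
- shim_2 (a joint): angle of the shim at the far right corner, rad: 0 to 0.03 as found (ear tilted up about 29 degrees), 0.50 ear fully flat, against a stop. It takes about 8 N down on the ear's press point to turn it, and it stays where it is left. At a supported corner there is no room for it: it would jam at about 0.24 and be spoiled
- shim_3 (a joint): angle of the shim at the near right corner, rad: 0 to 0.03 as found (ear tilted up about 29 degrees), 0.50 ear fully flat, against a stop. It takes about 8 N down on the ear's press point to turn it, and it stays where it is left. At a supported corner there is no room for it: it would jam at about 0.24 and be spoiled
- shim_4 (a joint): angle of the shim at the near left corner, rad: 0 to 0.03 as found (ear tilted up about 29 degrees), 0.50 ear fully flat, against a stop. It takes about 8 N down on the ear's press point to turn it, and it stays where it is left. At a supported corner there is no room for it: it would jam at about 0.24 and be spoiled
- weighing_bottle: glass weighing bottle with a lid, 41 mm across, 52 mm tall, standing right of the plate; origin at the centre of its underside
- crucible: white porcelain crucible with a lid, 43 mm across, 46 mm tall, standing right of the plate; origin at the centre of its underside
- flask: conical flask with amber contents, 66 mm across, 105 mm tall, standing right of the plate; origin at the centre of its underside

How it is judged:
By the outcome, as a careful person would: the job done as asked, in the order asked, and still so for the second after the job is handed in, with the robot touching nothing.
It also fails if it takes over 51 s, if anything falls off the work surface, if the arm or the gripper's body presses on something with over 40 N, if the wrist force passes 120 N, or if a joint passes its speed limit or range.

ROBOT

A 6-joint arm with a two-finger parallel gripper is mounted at the origin on the work surface; the furniture and walls round the work are solid. World frame = base frame: x ahead of the robot, y to its left, z up, the work surface at z = 0. Lengths are in m, angles in rad, forces in N, time in s.
With the tool pointing down it reaches from about 0.275 to 1 m from the base axis. Payload 8.4 kg.
Tool frame: the origin (TCP) lies on the centre line of the jaws, within the pads' length; the fingertips stand 17 mm ahead of it and the grasp point (between the pads) lies 2 mm behind it (bot.tcp_to_tips is the y of the fingertips in the tool frame, in m); y points along the fingers, z is the direction in which the jaws open and shut, and the axes are right-handed (so a half turn about y gives the same grasp; the last joint's range is limited). The gripper opens to 85 mm and grips with 20 to 120 N. Pads are 22 mm wide; open, the fingers measure 114 mm over their backs; the gripper's body (76 mm by 85 mm) begins 54 mm behind the grasp point. The pads swing forward as they close: fully open they stand 13 mm farther back than shut.
Start: joints at [1.348, 0.353, 1.633, -0, 1.155, -0.002], TCP at [0.137, 0.61, 0.248] pointing down, gripper open.
Joint ranges: [-2.63, 2.63], [-0.92, 2.1], [0.06, 2.66], [-1.3, 4.44], [0, 2.69], [-3.02, 3.02]. Speed limits (rad/s): [2.22, 2.22, 2.79, 3.14, 3.14, 3.14].

INTERFACE

Orientations are given as a unit quaternion [x, y, z, w].
In Python, from workcell import bot, hand, kinematics, get_obs, vision, hand_in gives the robot as it stands. The module is installed in compiled form; this text tells all that it offers. Calls block until the motion is done:
- bot.reach(position, orientation): joint-space move of the TCP to a pose.
- bot.servo_line(position, ori=None, velocity=0.15): straight line of the TCP; ori=None keeps the orientation; velocity is the mean speed in m/s.
- bot.goto_joints(angles): joint-space move.
- hand.move_gripper(opening, strength=None): finger opening in m; strength is the grip in N (None keeps the last); returns when the fingers have stopped.
- bot.dwell(seconds).
- kinematics.solve_ik(position, orientation): joint angles nearest the present ones, or None.
- get_obs(): the state.
- vision.read_camera(name): name is "side" or "top" or "wrist"; returns a dict with "frame" (384x512x3 uint8, red, green, blue), "intrinsics" (3x3 intrinsics, pixels), "view" (4x4, takes a point from world to camera coordinates). Camera axes: x right, y down, z forward; pixel columns grow to the right and rows downward; lengths in m; the calibration is good to about 2 mm. A picture is of the moment at which its call begins. There is no depth.
A pose or a line that the arm cannot do raises bot.IKError and nothing moves.
- hand_in(): hands the job in, once; it reports no verdict.
The state is a dict: "time_s": time; "joint_pos": joint angles; "joint_vel": joint speeds; "joint_efforts": joint torques, N m; "position": TCP position; "orientation": TCP orientation; "wrist_force": force on the tool from outside, world axes, zero at the start; "ft_torque": the same for the moment, N m; "gripper_width": finger opening in m.
Only numpy, scipy, OpenCV 4.12 (cv2) and the standard library are available. Lean on these libraries where they do the work, as an engineer would, in place of code of your own. Each camera call takes 0.05 s, during which the arm holds its last target.

## Working session

There is one attempt and no reset: what is moved stays moved. The work goes in short steps, each a Python script; the robot and the scene stay as the last script left them, time stands still between calls to the robot, and variables do not carry over. Pictures are saved under pics/ and viewed, and the job is handed in when it is done.

```bash
mkdir -p pics; python3 - <<'E'
from workcell import *
import cv2,numpy as np
for n in ["top","side"]:
    r=vision.read_camera(n); cv2.imwrite(f"pics/{n}0.png",r["frame"][:,:,::-1]); np.savez(f"{n}0.npz",**r)
    print(n,r["intrinsics"].tolist(),np.round(r["view"],4).tolist())
o=get_obs(); print(o)
print(bot.tcp_to_tips)
E
```

```text
top [[361.2720140615183, 0.0, 260.74478314547554], [0.0, 361.2720140615183, 189.33451800176584], [0.0, 0.0, 1.0]] [[-0.0212, -0.9998, -0.001, 0.0574], [-0.9986, 0.0212, -0.0487, 0.5742], [0.0487, -0.0, -0.9988, 0.8856], [0.0, 0.0, 0.0, 1.0]]
side [[452.27570913932095, 0.0, 257.27959016464644], [0.0, 452.27570913932095, 191.5254235128125], [0.0, 0.0, 1.0]] [[-0.9142, -0.4048, -0.0162, 0.5314], [-0.2192, 0.5278, -0.8206, 0.1354], [0.3408, -0.7467, -0.5712, 0.7208], [0.0, 0.0, 0.0, 1.0]]
{'time_s': 0.1, 'joint_pos': array([ 1.34758730e+00,  3.53590470e-01,  1.63408341e+00,  1.95608526e-06,
        1.15521487e+00, -2.36868873e-03]), 'joint_vel': array([-1.28785359e-03, -7.76760032e-05, -1.53979842e-03, -6.62885227e-04,
        1.20840496e-03,  1.23314112e-03]), 'joint_efforts': array([-5.86725091e-04, -6.06355977e+01, -3.42816031e+01,  2.34860050e-05,
        4.01241530e-03,  4.07894254e-05]), 'position': array([0.1367922, 0.6094107, 0.2476194]), 'orientation': array([ 0.7032555 , -0.07797275,  0.07786834, -0.70234499]), 'wrist_force': array([ 0.57642078, -0.06910901,  0.26760973]), 'ft_torque': array([-0.01533929, -0.01069964,  0.05707183]), 'gripper_width': 0.08543722290835974}
0.017
```

View pics/top0.png

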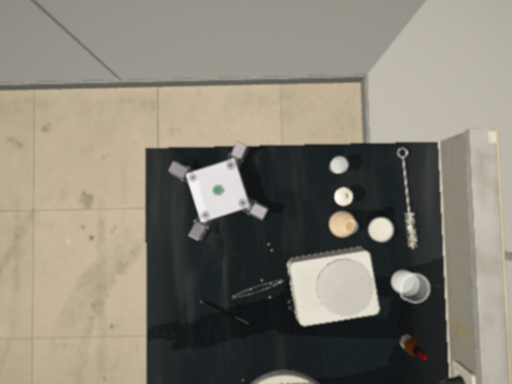

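View pics/side0.png

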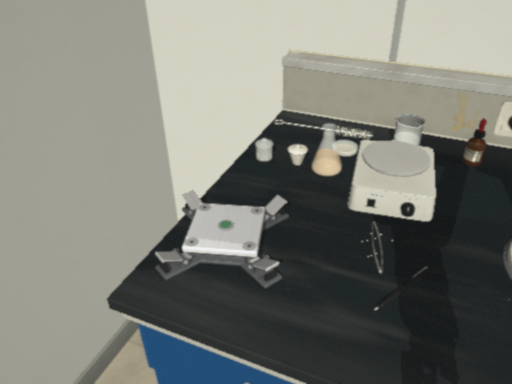

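```bash
python3 -c "
import cv2
a=cv2.imread('pics/top0.png'); cv2.imwrite('pics/topc.png',cv2.resize(a[130:290,190:400],None,fx=3.7,fy=3.7,interpolation=cv2.INTER_CUBIC))"
python3 -c "
import cv2
a=cv2.imread('pics/top0.png'); cv2.imwrite('pics/topd.png',cv2.resize(a[135:245,160:275],None,fx=5.4,fy=5.4,interpolation=cv2.INTER_CUBIC))
a=cv2.imread('pics/side0.png'); cv2.imwrite('pics/sided.png',cv2.resize(a[180:290,150:295],None,fx=5.4,fy=5.4,interpolation=cv2.INTER_CUBIC))"
```

```text
(no output)
```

View pics/topd.png

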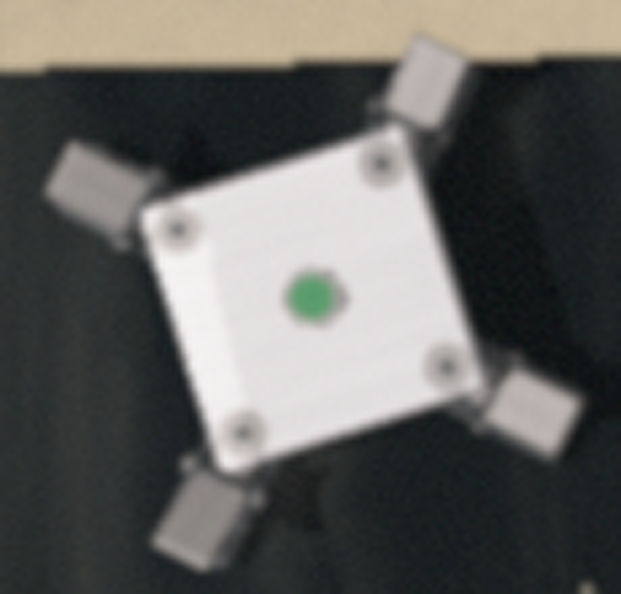

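View pics/sided.png

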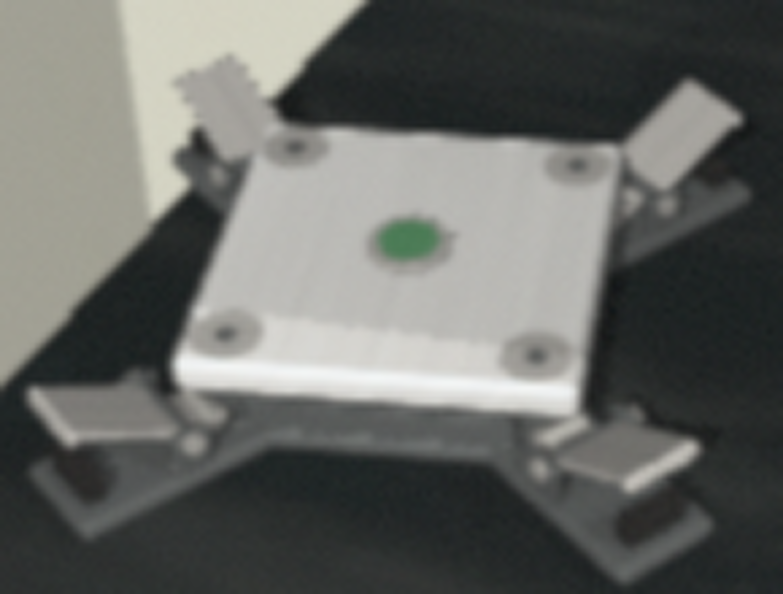

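```bash
cat > h.py <<'E'
import numpy as np
from scipy.optimize import least_squares
def proj(n,P):
    d=np.load(f"{n}0.npz"); V=d["view"];K=d["intrinsics"]
    c=(V[:3,:3]@np.atleast_2d(P).T+V[:3,3:]); u=K@c; return (u[:2]/u[2]).T
def marks(p,z=.039,r=.068):
    a=np.deg2rad([45,-45,-135,135])+p[2]
    return np.c_[p[0]+r*np.cos(a),p[1]+r*np.sin(a),np.full(4,z)]
E
python3 - <<'E'
from h import *
f=lambda a,x,y:np.array([x,y])+(np.array(a)+.5)/5.4-.5
T=f([(178,230),(382,163),(447,367),(243,432)],160,135)
S=f([(227,333),(295,147),(577,165),(536,355)],150,180)
for names in (["top"],["side"],["top","side"]):
    D=dict(top=T,side=S)
    r=lambda p:np.concatenate([(proj(n,marks(p))-D[n]).ravel() for n in names])
    s=least_squares(r,[.6,.17,.2]); print(names,s.x,np.round(s.fun,1))
p=s.x; np.save("p.npy",p)
print("marks",marks(p).round(4).tolist()); print("ears",marks(p,.036,.092+.0235).round(4).tolist())
f2=lambda u:(u-np.array([160,135])+.5)*5.4-.5
print(f2(proj("top",marks(p,.036,.092+.0233))).round())
print("dist",np.hypot(*marks(p,.036,.118)[:,:2].T))
from workcell import *
for t in np.arange(-90,181,15): pass
E
```

```text
['top'] [0.57534402 0.14998229 0.29308022] [ 0.  -0.2 -0.   0.   0.1 -0.1 -0.1  0.2]
['side'] [0.57366576 0.15170405 0.29167558] [-0.2  0.1 -0.  -0.2  0.1 -0.2  0.2  0.2]
['top', 'side'] [0.57448935 0.1506803  0.29238279] [-0.3  0.2 -0.3  0.4 -0.2  0.3 -0.4  0.6 -0.3 -0.4 -0.1 -0.6 -0.2 -0.6
  0.  -0.4]
marks [[0.6067, 0.2106, 0.039], [0.6344, 0.1185, 0.039], [0.5423, 0.0908, 0.039], [0.5146, 0.1829, 0.039]]
ears [[0.6292, 0.2524, 0.036], [0.6762, 0.096, 0.036], [0.5198, 0.0489, 0.036], [0.4727, 0.2053, 0.036]]
[[ 85. 184.]
 [429.  73.]
 [540. 417.]
 [193. 529.]]
dist [0.67982339 0.68503255 0.52074301 0.51387112]
```

```bash
cat >> h.py <<'E'
from workcell import *
from scipy.spatial.transform import Rotation as R
L=bot.tcp_to_tips
def ori(ang):  # jaw axis at ang
    out=[]
    for a in (ang,ang+np.pi):
        c,s=np.cos(a),np.sin(a)
        out.append(R.from_matrix(np.c_[[s,-c,0],[0,0,-1],[c,s,0]]).as_quat())
    return out
def best(P,ang):
    q0=get_obs()["joint_pos"]; c=[]
    for o in ori(ang):
        q=kinematics.solve_ik(P,o)
        if q is not None: c.append((np.abs(np.array(q)-q0).max(),tuple(q),o))
    c.sort(key=lambda t:t[0]); return c[0]
def tip(): 
    o=get_obs(); return o["position"][2]-L,o["wrist_force"][2],o
def press(xy,o,z0,zmin,fmax,step=.001,v=.02):
    f0=tip()[1]; log=[]
    z=z0
    while z>zmin+1e-6:
        z-=step
        bot.servo_line([xy[0],xy[1],z+L],o,velocity=v)
        zt,f,ob=tip(); log.append((round(z*1e3,1),round(zt*1e3,2),round(f-f0,1),round(ob["time_s"],2)))
        if f-f0>fmax: break
    return log
E
python3 - <<'E'
from h import *
p=np.load("p.npy"); M=marks(p)[0]
hand.move_gripper(0.0); print(get_obs()["time_s"],get_obs()["gripper_width"])
a=np.deg2rad(45)+p[2]
d,q,o=best([M[0],M[1],.09+L],a+np.pi/2); print(d,np.round(q,2))
bot.reach([M[0],M[1],.09+L],o); print(get_obs()["time_s"])
bot.servo_line([M[0],M[1],.043+L],o,velocity=.1); print(tip()[:2],get_obs()["time_s"])
for l in press(M,o,.043,.0345,9): print(l)
r=vision.read_camera("side"); import cv2
cv2.imwrite("pics/s1.png",cv2.resize(r["frame"][130:300,120:320,::-1],None,fx=3.5,fy=3.5,interpolation=cv2.INTER_CUBIC))
bot.servo_line([M[0],M[1],.06+L],o,velocity=.1); print(tip()[:2],get_obs()["time_s"])
E
```

```text
0.8667 -0.00044772761170617647
1.0158320565329175 [ 0.33  0.53  1.7  -0.    0.91  0.82]
3.125
(np.float64(0.04287926722133897), np.float64(-0.7778744331597028)) 3.7417
(42.0, np.float64(42.6), np.float64(0.6), 3.99)
(41.0, np.float64(41.12), np.float64(0.4), 4.24)
(40.0, np.float64(39.92), np.float64(0.8), 4.49)
(39.0, np.float64(38.96), np.float64(1.2), 4.74)
(38.0, np.float64(38.8), np.float64(8.5), 4.99)
(37.0, np.float64(38.73), np.float64(18.3), 5.24)
(np.float64(0.06050043604144728), np.float64(-0.042952392923122806)) 5.675
```

View pics/s1.png

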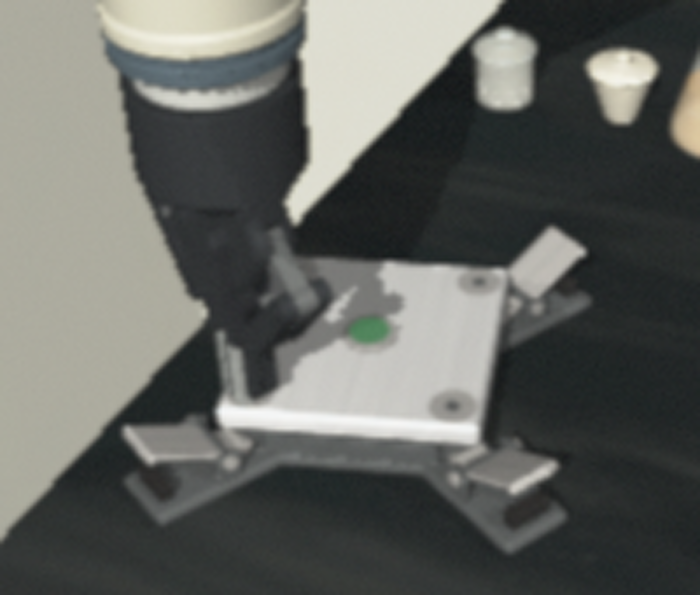

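The picture shows the closed fingertips on the far-left mark, near (250,395) in the crop. The plate didn't move: it gave about 0.3 mm at 18 N, so corner 1 is supported. I'll test the others next.

```bash
python3 - <<'E'
from h import *
p=np.load("p.npy")
A=np.deg2rad([45,-45,-135,135])+p[2]
o=get_obs()["orientation"]; 
for i in (1,2,3):
    M=marks(p)[i]; 
    d,q,o=best([M[0],M[1],.06+L],A[i]+np.pi/2)
    bot.servo_line([M[0],M[1],.06+L],o,velocity=.1)
    bot.servo_line([M[0],M[1],.041+L],o,velocity=.08)
    bot.dwell(.1)
    log=press(M,o,.041,.0345,9)
    print(i+1,*log,sep="\n ")
    dips=log[-1][1]<36
    if dips:
        r=vision.read_camera("side"); import cv2
        cv2.imwrite("pics/s2.png",cv2.resize(r["frame"][130:300,120:320,::-1],None,fx=3.5,fy=3.5,interpolation=cv2.INTER_CUBIC))
    bot.servo_line([M[0],M[1],.06+L],o,velocity=.1); print(get_obs()["time_s"])
    if dips: break
E
```

```text
2
 (40.0, np.float64(40.15), np.float64(-0.1), 8.12)
 (39.0, np.float64(39.0), np.float64(-0.1), 8.38)
 (38.0, np.float64(38.07), np.float64(1.8), 8.62)
 (37.0, np.float64(37.14), np.float64(1.9), 8.88)
 (36.0, np.float64(36.25), np.float64(5.5), 9.12)
 (35.0, np.float64(35.43), np.float64(6.4), 9.38)
 (34.0, np.float64(34.61), np.float64(9.2), 9.62)
10.0833
```

```bash
python3 - <<'E'
from h import *
import cv2
p=np.load("p.npy"); a=np.deg2rad(-45)+p[2]; r=.092+.025
M=[p[0]+r*np.cos(a),p[1]+r*np.sin(a)]
d,q,o=best([M[0],M[1],.06+L],a+np.pi/2); print(d)
bot.servo_line([M[0],M[1],.06+L],o,velocity=.1)
bot.servo_line([M[0],M[1],.045+L],o,velocity=.08); bot.dwell(.1)
log=press(M,o,.045,.0185,32)
print(*log,sep="\n")
r=vision.read_camera("side")
cv2.imwrite("pics/s3.png",cv2.resize(r["frame"][130:300,120:320,::-1],None,fx=3.5,fy=3.5,interpolation=cv2.INTER_CUBIC))
bot.dwell(.3); print(tip()[:2],get_obs()["position"][:2]-M)
E
```

```text
0.093710703808362
(44.0, np.float64(44.17), np.float64(0.0), 11.42)
(43.0, np.float64(42.97), np.float64(-0.5), 11.67)
(42.0, np.float64(41.91), np.float64(0.2), 11.92)
(41.0, np.float64(40.9), np.float64(-0.5), 12.17)
(40.0, np.float64(40.04), np.float64(0.7), 12.42)
(39.0, np.float64(39.37), np.float64(4.2), 12.67)
(38.0, np.float64(38.54), np.float64(5.3), 12.92)
(37.0, np.float64(37.66), np.float64(5.8), 13.17)
(36.0, np.float64(36.78), np.float64(5.5), 13.42)
(35.0, np.float64(35.82), np.float64(5.0), 13.67)
(34.0, np.float64(34.88), np.float64(5.3), 13.92)
(33.0, np.float64(33.89), np.float64(6.1), 14.17)
(32.0, np.float64(32.91), np.float64(6.7), 14.42)
(31.0, np.float64(31.98), np.float64(6.6), 14.67)
(30.0, np.float64(31.02), np.float64(5.6), 14.92)
(29.0, np.float64(30.04), np.float64(4.7), 15.17)
(28.0, np.float64(29.04), np.float64(5.9), 15.42)
(27.0, np.float64(28.05), np.float64(6.4), 15.67)
(26.0, np.float64(27.07), np.float64(4.8), 15.92)
(25.0, np.float64(26.12), np.float64(6.2), 16.17)
(24.0, np.float64(25.11), np.float64(5.5), 16.42)
(23.0, np.float64(24.09), np.float64(5.0), 16.67)
(22.0, np.float64(23.16), np.float64(5.8), 16.92)
(21.0, np.float64(22.83), np.float64(11.7), 17.17)
(20.0, np.float64(22.65), np.float64(19.4), 17.42)
(19.0, np.float64(22.5), np.float64(25.5), 17.67)
(18.0, np.float64(22.33), np.float64(33.8), 17.92)
(np.float64(0.022343461529617588), np.float64(32.14437694994402)) [ 0.00233681 -0.00022077]
```

View pics/s2.png

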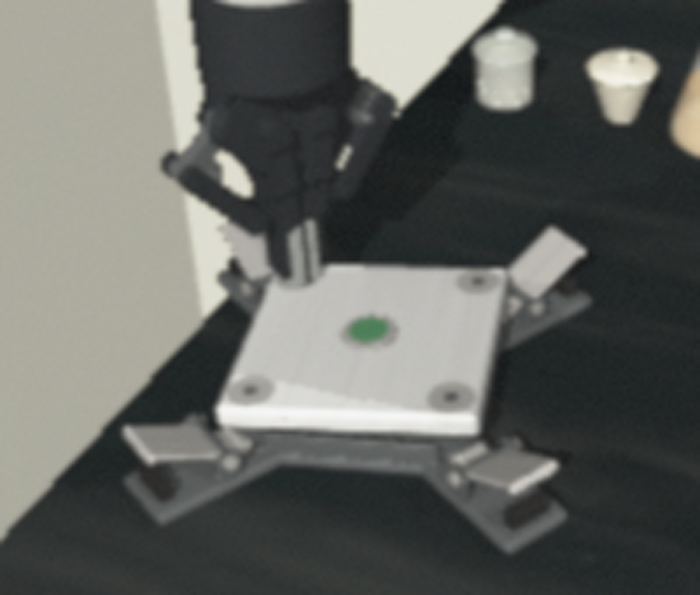

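View pics/s3.png

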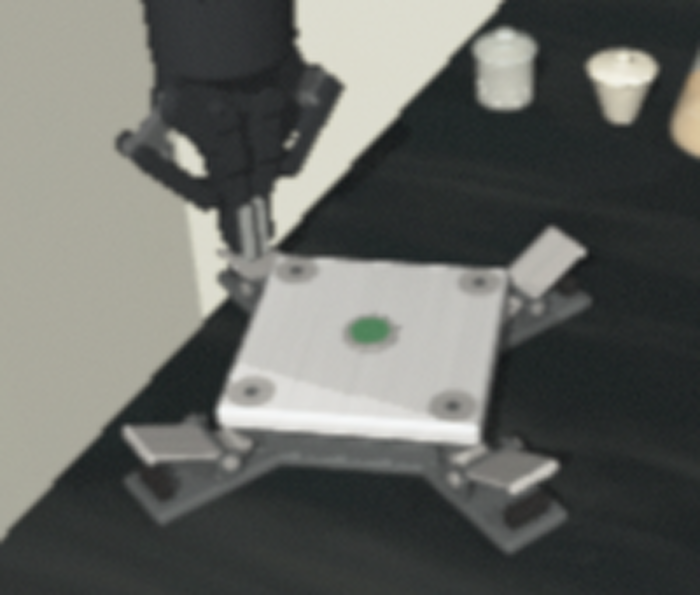

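The s2 picture shows the tips on the far-right mark at about (300,280), with the plate dipped there. In s3 the tips hold ear 2 level at about (245,262), and the other three ears still stand. A stop was reached at about 22.5–23 mm. I'll retreat upward and take a last look.

```bash
python3 - <<'E'
from h import *
import cv2
ob=get_obs(); P=ob["position"]
bot.servo_line([P[0],P[1],.12+L],None,velocity=.1)
bot.servo_line([.45,.35,.25],None,velocity=.2); bot.dwell(.3)
o=get_obs(); print(o["time_s"],o["wrist_force"])
t=vision.read_camera("top")["frame"]; s=vision.read_camera("side")["frame"]
cv2.imwrite("pics/t4.png",cv2.resize(t[135:245,160:275,::-1],None,fx=5.4,fy=5.4,interpolation=cv2.INTER_CUBIC))
cv2.imwrite("pics/s4.png",cv2.resize(s[130:300,120:350,::-1],None,fx=3.4,fy=3.4,interpolation=cv2.INTER_CUBIC))
E
```

```text
21.6917 [ 0.54542662 -0.33522157 -0.33334856]
```

View pics/t4.png

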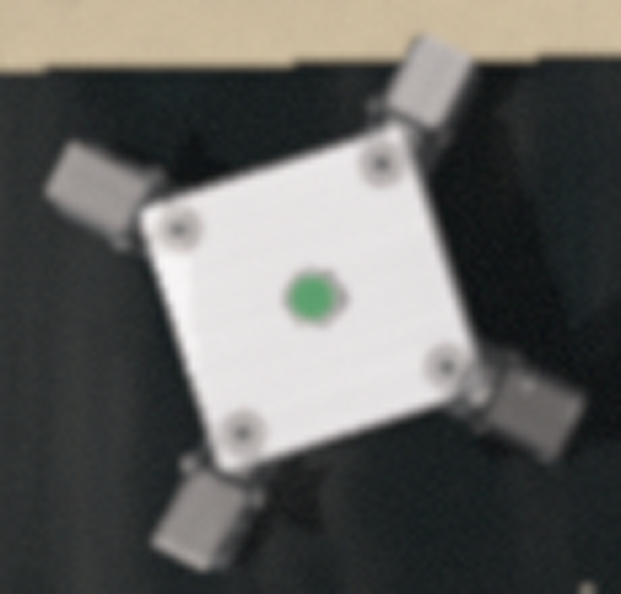

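View pics/s4.png

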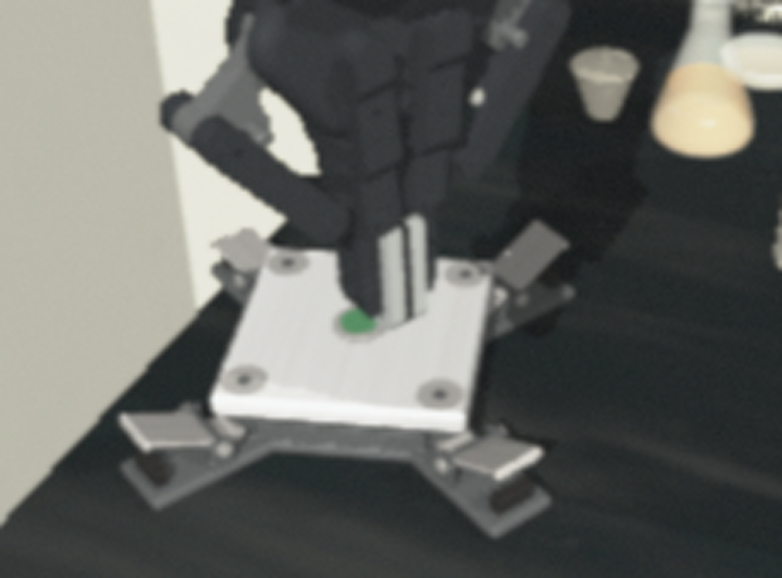

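```bash
python3 - <<'E'
from h import *
import cv2
p=np.load("p.npy"); a=np.deg2rad(-45)+p[2]; e=np.array([np.cos(a),np.sin(a),0]); t=np.array([-e[1],e[0],0]); z=np.array([0,0,1])
im=cv2.imread("pics/s4.png")
for th,col in((0,(0,0,255)),(.5,(0,255,0))):
    pts=[]
    for u,w in((0.008,-.013),(.038,-.013),(.038,.013),(.008,.013)):
        d=e*np.cos(th)+z*np.sin(th); n=-e*np.sin(th)+z*np.cos(th)
        pts.append(np.array([p[0],p[1],.021])+.092*e+u*d+w*t+.002*n)
    uv=(proj("side",np.array(pts))-[120,130]+.5)*3.4-.5
    cv2.polylines(im,[np.round(uv).astype(int)],True,col,1)
cv2.imwrite("pics/s5.png",cv2.resize(im[180:320,170:320],None,fx=4,fy=4))
E
```

```text
(no output)
```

View pics/s5.png

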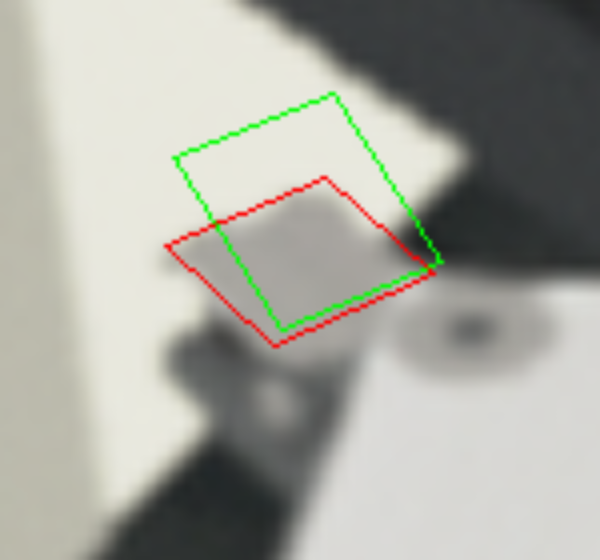

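The ear matches the red "flat" outline, and the green "up" outline stands clear above it. The robot is clear, so I'm handing in.

```bash
python3 -c "
from workcell import *
hand_in(); print(get_obs()['time_s'])"
```

```text
the job is handed in; nothing more can be done
the job is handed in; nothing more can be done
```

The far right corner (corner 2) is the one that rocks. I pressed its shim ear (ear 2) fully flat, moved the arm clear and handed the job in at about 22 s.

- **Finding the corner:** Corner 1 gave about 0.3 mm at 18 N, so it is supported. Corner 2 dipped about 4.4 mm, with 9 N at the end of the press. I stopped there and did not press corners 3 and 4.
- **Pressing the shim:** Ear 2 turned at about 5–6 N, below the 8 N given; my fingertips bore nearer its outer end. It came up against its stop at about 22.8 mm and I held it at about 33 N. It did not jam partway.
- **Last checks:** In the side picture the ear matches the calculated flat outline. The other three ears look unchanged, and the wrist force was back near zero.
- **Not checked at the end:** The arm stayed well away from the flask, weighing bottle and crucible. The flask and crucible were standing in the last picture, but the arm hid the weighing bottle, which I last saw standing in the picture taken while pressing ear 2.

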